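# Park the sprung jaw of the loaded bench clamp open

## Robot

A 6-joint arm with a two-finger parallel gripper is mounted at the origin on a cart in front of the work surface, level with it; the furniture and walls round the work are solid. World frame = base frame: x ahead of the robot, y to its left, z up, the work surface at z = 0. Lengths are in m, angles in rad, forces in N, time in s.
With the tool pointing down it reaches from about 0.3 to 0.775 m from the base axis. Payload 14.6 kg.
Tool frame: the origin (TCP) lies midway between the tips of the shut fingers; the grasp point (between the pads) lies 19 mm behind it (arm.grip_depth is the z of the grasp point in the tool frame, in m); z points along the fingers, y is the line along which they close (so a half turn about z gives the same grasp; the last joint's range is limited). The gripper opens to 85 mm and grips with 20 to 120 N. Pads are 22 mm wide; open, the fingers measure 114 mm over their backs; the gripper's body (76 mm by 85 mm) begins 54 mm behind the grasp point. The pads swing forward as they close: fully open they stand 13 mm farther back than shut.
Start: joints at [1.096, 0.3, 1.521, -0, 1.321, -0.067], TCP at [0.218, 0.505, 0.231] pointing down, gripper open.
Joint ranges: [-3.03, 3.03], [-0.79, 2.21], [0.23, 2.52], [-1.04, 4.18], [0, 3.07], [-2.55, 2.55]. Speed limits (rad/s): [2.22, 2.22, 2.57, 3.14, 3.14, 3.14].

## Interface

Orientations are given as a rotation vector (axis times angle).
In Python, from rig import arm, optics gives the robot as it stands. Calls block until the motion is done:
- arm.move_pose(position, orientation): joint-space move of the TCP to a pose.
- arm.move_l(position, ori=None, max_speed=0.15): straight line of the TCP; ori=None keeps the orientation; max_speed is the mean speed in m/s.
- arm.goto_joints(angles): joint-space move.
- arm.set_gripper(opening, f_grip=None): finger opening in m; f_grip is the grip in N (None keeps the last); returns when the fingers have stopped.
- arm.sleep(seconds).
- arm.ik(position, orientation): joint angles nearest the present ones, or None.
- arm.observe(): the state.
- optics.capture(name): name is "scene" or "side" or "wrist"; returns the picture (420x560x3 uint8, red, green, blue); there is no depth.
- optics.get_calibration(name): a dict with "K" (3x3 intrinsics, pixels), "k1" (the pictures are not rectified: a ray, as slopes to the right and down, at radius r is drawn at 1 + k1 r^2 times it, then the intrinsics apply), "extrinsics" (4x4, takes a point from camera to world coordinates); the wrist camera has in their place "T_tool_cam" (4x4, takes a point from camera to tool coordinates, whose origin is the TCP and whose axes are the flange's). Camera axes: x right, y down, z forward; pixel columns grow to the right and rows downward; lengths in m; the calibration is good to about 2 mm. A picture is of the moment at which its call begins: read the wrist's pose just before it. get_calibration takes no time and is no camera call.
A pose or a line that the arm cannot do raises arm.Unreachable and nothing moves.
- arm.hand_in(): hands the job in; it is judged then, once.
The state is a dict: "t": time; "joint_positions": joint angles; "dq": joint speeds; "effort": joint torques, N m; "position": TCP position; "tcp_rot": TCP orientation; "wrist_force": force on the tool from outside, world axes, zero at the start; "torque": the same for the moment, N m; "opening": finger opening in m; "grip_force": force on a finger pad.
Only numpy, scipy, OpenCV 4.12 (cv2) and the standard library are available. Lean on these libraries where they do the work, as an engineer would, in place of code of your own. Each camera call takes 0.05 s, during which the arm holds its last target. There are 200 camera calls.

## Task

Two like spring clamps are screwed to the workbench, and one of them holds a square steel block. Open that one: draw its black knob back along the slot against the spring, move it across and let it settle into the side notch, so that the jaw stays open by itself when you let go. Leave the block lying in its clamp and leave the empty clamp alone.

Things in the scene. Friction and masses are not known exactly. Their poses are not given: they have to be found in the camera images.
- clamp: the clamp with the block: fixed dark base 184 (its x) x 72 (its y) x 10 mm; origin: centre of its underside, on the bench; z up, +x points away from the robot. At +x a 26 mm high fence, inner face at x = +78 mm; a sprung jaw, 21 mm high, presses the block on it. Aluminium cover plate over the -x half (x -90 to +4, top at 28 mm) with a J-shaped slot for the knob's 10 mm stem
- clamp_grip (a point): on the axis of this clamp's black knob, an upright cylinder 18 mm in diameter from 32 to 68 mm above the bench; the point is 53 mm above the bench and moves with the knob. In the clamp's frame: x = -14 mm - clamp_jaw, y = -14 mm + clamp_knob
- clamp_notch (a point): fixed: centre of the seat of the side notch, 53 mm above the bench, where the knob's axis (clamp_grip) ends up when parked (up to 6 mm to either side along the clamp's y). The notch is 22 mm wide, lies left (+y) of the straight slot behind a 6 mm rib with a round end, and is open to the rear (-x): the stem enters from the rear, going forward (+x)
- clamp_jaw (a joint): how far jaw and knob are drawn back along the clamp's -x (m): 0 foremost, 0.006 gripping the block, 0.052 rear stop. The knob can cross past the rib only above 0.038 (aim at 0.045); in the notch it rests at 0.029. The spring pulls forward, 4 N at the block, 11 N at the stop; let go outside the notch it snaps back onto the block
- clamp_knob (a joint): how far the knob is moved across along the clamp's +y (m): 0 in the straight slot, 0.031 far side of the notch. Above 0.019 it is past the rib and can go forward into the notch (aim at 0.025). A weak spring, 0.6 to 1.5 N, pushes it back towards 0, in the notch against the rib (0.019)
- steel_block: loose plain steel block, 56 x 56 x 12 mm, lying flat on the clamp's base between fence and jaw, top 22 mm above the bench. Origin: centre of its underside
- spare_clamp_jaw (a joint): the jaw of the other, like clamp, which is empty and stands to the left or right of this one (m): 0 = foremost, as it stands; to be left alone
There are look-alikes about, which are no part of the job. There is more than one size of the steel_block; the job needs the largest.

How it is judged:
By the outcome, as a careful person would: the job done as asked, in the order asked, and still so for the second after the job is handed in, with the robot touching nothing.
It also fails if it takes over 32 s, if anything falls off the work surface, if the arm or the gripper's body presses on something with over 40 N, if the wrist force passes 120 N, or if a joint passes its speed limit or range.

## Working session

There is one attempt and no reset: what is moved stays moved. The work goes in short steps, each a Python script; the robot and the scene stay as the last script left them, time stands still between calls to the robot, and variables do not carry over. Pictures are saved under pics/ and viewed, at most 10 in all, crops included, and the job is handed in when it is done.

```bash
mkdir -p pics
cat > h.py <<'E'
import numpy as np, cv2
from rig import arm, optics
from scipy.spatial.transform import Rotation as R
def snap(n,f):
    T=None
    c=optics.get_calibration(n)
    if n=="wrist":
        s=arm.observe(); T=np.eye(4); T[:3,:3]=R.from_rotvec(s["tcp_rot"]).as_matrix(); T[:3,3]=s["position"]; T=T@np.array(c["T_tool_cam"])
    else: T=np.array(c["extrinsics"])
    im=optics.capture(n); cv2.imwrite("pics/"+f,im[:,:,::-1]); return im,np.array(c["K"]),c["k1"],T
def ray(px,K,k1,T):
    p=cv2.undistortPoints(np.array([[px]],float),K,np.array([k1,0,0,0.]))[0,0]
    return T[:3,3],T[:3,:3]@np.array([p[0],p[1],1])
def onz(px,z,K,k1,T):
    o,d=ray(px,K,k1,T); return o+d*(z-o[2])/d[2]
E
python3 - <<'E'
from h import *
a=snap("scene","a.png"); b=snap("side","b.png")
import pickle; pickle.dump((a,b),open("s.pkl","wb"))
print(a[3],b[3],arm.observe())
E
```

```text
[[ 0.56011072 -0.59273911  0.57873684 -0.00471948]
 [-0.82835874 -0.39239637  0.39980856 -0.18598112]
 [-0.00988793 -0.70333878 -0.71078603  0.68329588]
 [ 0.          0.          0.          1.        ]] [[-0.8012275   0.44694231 -0.3978405   0.83470338]
 [ 0.59832517  0.59128224 -0.54073311  0.63803956]
 [-0.00644048 -0.67128822 -0.74116843  0.71976624]
 [ 0.          0.          0.          1.        ]] {'t': 0.1, 'joint_positions': array([ 1.09638074e+00,  3.00410647e-01,  1.52149683e+00,  1.94734658e-05,
        1.32070582e+00, -6.65651791e-02]), 'dq': array([ 1.02220110e-03, -9.74739315e-05, -1.52862127e-03, -2.46387236e-03,
        1.33576271e-03,  1.08443761e-05]), 'effort': array([ 1.92746425e-03, -5.44373846e+01, -3.62376881e+01, -8.84698079e-05,
        2.89432028e-03,  3.54474560e-05]), 'position': array([0.21803885, 0.50471499, 0.23079012]), 'tcp_rot': array([-6.36167294e-01, -3.07620960e+00,  1.53686926e-03]), 'wrist_force': array([-0.82990167,  0.67927274, -0.72290952]), 'torque': array([1.32879068e-02, 8.45726541e-05, 2.35353886e-02]), 'grip_force': 0.0, 'opening': 0.08527663893757126}
```

View pics/a.png

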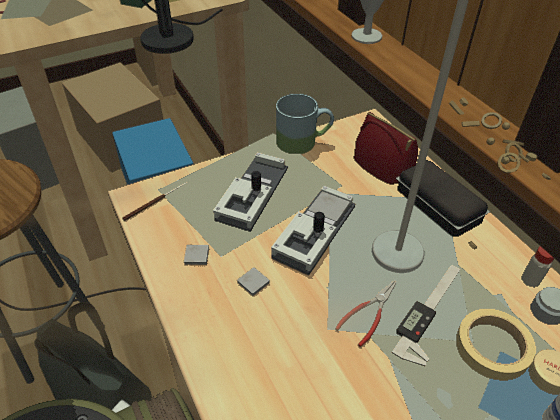

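View pics/b.png

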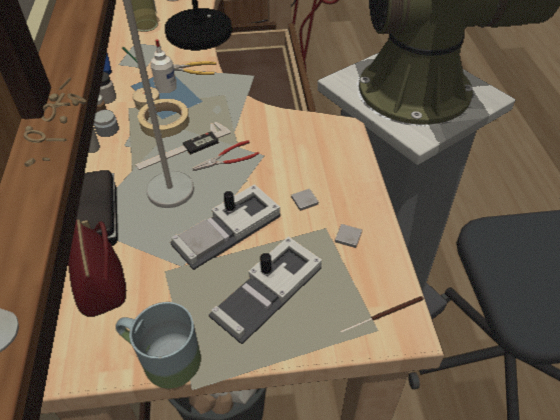

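The clamp holding a block is the right one in scene (knob 319,222; light block at 331,205); in the side view its knob is at 229,200. It could be mistaken for the empty clamp (scene knob 257,180, dark bed). The loose small plates at scene 196,254 and 253,281 are look-alikes of the block. A lamp pole stands near the clamp (scene foot 398,252). Next: measure and take a close crop.

Run:
```python
from h import *
import pickle; a,b=pickle.load(open("s.pkl","rb"))
A=a[1:];B=b[1:]
def tri(p,q):
    o,d=ray(p,*A);o2,d2=ray(q,*B)
    s=np.linalg.lstsq(np.c_[d,-d2],o2-o,rcond=None)[0]; x,y=o+d*s[0],o2+d2*s[1]
    return (x+y)/2,np.linalg.norm(x-y)
np.set_printoptions(precision=4,suppress=True)
print("knob tri",tri((319.5,215),(229,195)), "empty",tri((257,175),(265.5,258)))
for n,p,z,C in [("knob",(319.5,215),.068,A),("knob side",(229,195),.068,B),
 ("pole foot",(398,252),0.01,A),("pole foot side",(170,190),.01,B)]: print(n,onz(p,z,*C))
# pole points: two along each view
for p,q in [((411,200),(163,150)),((440,80),(148,90))]: print("pole",tri(p,q))
print("loose",onz((196,254),.01,*A),onz((253,281),.01,*A))
# pole axis as intersection of planes
def pl(p1,p2,C):
    o,d=ray(p1,*C);_,e=ray(p2,*C);n=np.cross(d,e);n/=np.linalg.norm(n);return n,n@o
n1,c1=pl((402,240),(455,20),A);n2,c2=pl((168,175),(130,10),B)
for z in(.05,.2,.3,.4): print("pole at",z,np.linalg.solve(np.array([n1,n2,[0,0,1]]),[c1,c2,z]))
# plate corner estimates from scene (top z=.028) 
for n,p,z,C in [("near L",(273,257),.028,A),("near R",(313,268),.028,A),("far L",(323,187),.026,A),("far R",(355,197),.026,A)]:print(n,onz(p,z,*C))
cv2.imwrite("pics/c.png",np.hstack([cv2.resize(a[0][170:290,260:370,::-1],None,fx=3.6,fy=3.6,interpolation=2),cv2.resize(b[0][170:290,165:285,::-1],None,fx=3.3,fy=3.6,interpolation=2)]))
```

```text
knob tri (array([0.538 , 0.0806, 0.0656]), np.float64(0.0033056684633406136)) empty (array([0.5648, 0.2227, 0.0637]), np.float64(0.003138845509309787))
knob [0.5375 0.0786 0.068 ]
knob side [0.5382 0.0841 0.068 ]
pole foot [ 0.5859 -0.0476  0.01  ]
pole foot side [ 0.5908 -0.0407  0.01  ]
pole (array([ 0.5939, -0.0388,  0.1146]), np.float64(0.014916258195880296))
pole (array([ 0.623 , -0.0111,  0.2829]), np.float64(0.06360485619732772))
loose [0.3968 0.2294 0.01  ] [0.4035 0.1186 0.01  ]
pole at 0.05 [ 0.5852 -0.0489  0.05  ]
pole at 0.2 [ 0.5864 -0.0462  0.2   ]
pole at 0.3 [ 0.5872 -0.0444  0.3   ]
pole at 0.4 [ 0.588  -0.0426  0.4   ]
near L [0.4497 0.1111 0.028 ]
near R [0.4658 0.0463 0.028 ]
far L [0.6401 0.127  0.026 ]
far R [0.6487 0.0661 0.026 ]
```

View pics/c.png

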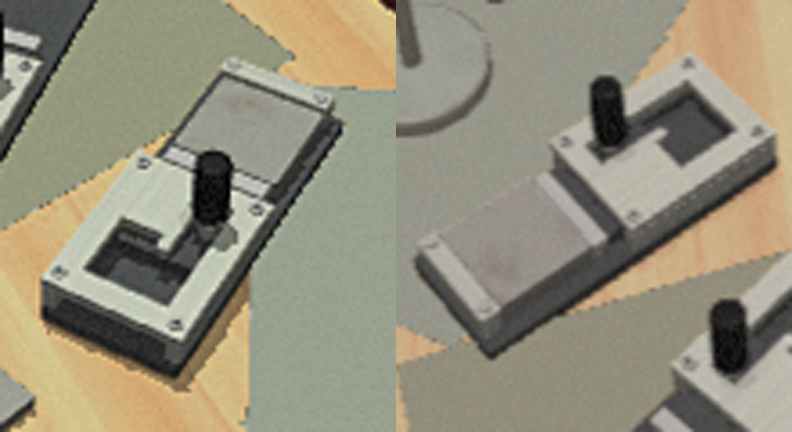

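Both crops confirm it: a large plate sits between fence and jaw of this clamp, and the other bed is empty. I'll move above the knob for a close wrist look.

```bash
cat >> h.py <<'E'
def ori(yaw,sg=1):
    y=sg*np.array([np.cos(yaw),np.sin(yaw),0]);z=np.array([0,0,-1.])
    return R.from_matrix(np.c_[np.cross(y,z),y,z]).as_rotvec()
np.set_printoptions(precision=4,suppress=True)
E
python3 - <<'E'
from h import *
import pickle
P=[.525,.081,.20]; q0=arm.observe()["joint_positions"]
best=None
for sg in(1,-1):
    q=arm.ik(P,ori(.095,sg)); print(sg,q)
    if q is not None and (best is None or abs(q[5])<abs(best[1][5])): best=(sg,q)
arm.goto_joints(best[1])
w=snap("wrist","w.png"); pickle.dump(w,open("w.pkl","wb"))
s=arm.observe();print(best[0],s["t"],s["position"],s["wrist_force"]);print(w[3])
E
```

```text
1 [ 0.0841  0.2861  1.6139 -0.      1.2416 -0.0109]
-1 None
1 2.05 [0.5249 0.0818 0.2001] [0.8774 1.0888 0.1643]
[[ 0.9954  0.0911  0.0305  0.5168]
 [ 0.096  -0.9412 -0.3238  0.1648]
 [-0.0008  0.3252 -0.9456  0.3424]
 [ 0.      0.      0.      1.    ]]
```

View pics/w.png

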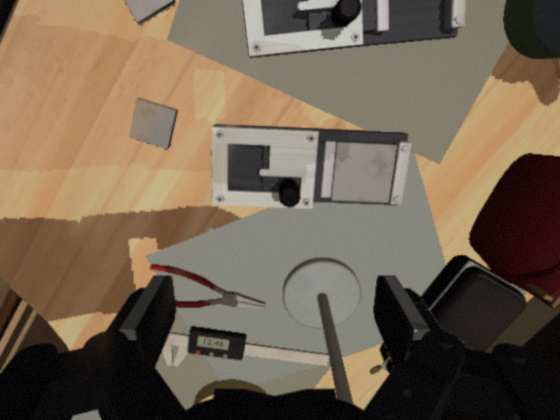

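The wrist view shows the target clamp at columns 212–410, rows 125–208, with its knob near (290,190). The notch arm of the slot is on the upper (+y) side and the lamp foot is at (320,290), clear of the gripper path.

Run:
```python
from h import *
import pickle; w=pickle.load(open("w.pkl","rb")); C=w[1:]
im=w[0]; sub=im[165:215,270:312].max(2)
m=(sub<38).astype(np.uint8); n,l,st,ce=cv2.connectedComponentsWithStats(m)
k=1+np.argmax(st[1:,4]); print(st[k],ce[k]+[270,165])
for p in [(290,193),(290,195)]: print("top",onz(p,.068,*C))
for nm,p,z in [("nl",(212,127),.028),("nr",(214,207),.028),("cr",(313,209),.028),("fr",(405,207),.026),("fl",(410,143),.026)]: print(nm,onz(p,z,*C))
c=np.zeros((50,42,3),np.uint8)
big=cv2.resize(im[115:220,200:420,::-1],None,fx=3.6,fy=3.6,interpolation=2); cv2.imwrite("pics/d.png",big)
```

```text
[  1  13  28  28 534] [287.1648 190.7397]
top [0.5374 0.0832 0.068 ]
top [0.5376 0.0815 0.068 ]
nl [0.4656 0.1249 0.028 ]
nr [0.4705 0.0507 0.028 ]
cr [0.5638 0.0577 0.028 ]
fr [0.6513 0.0675 0.026 ]
fl [0.6428 0.1279 0.026 ]
```

View pics/d.png

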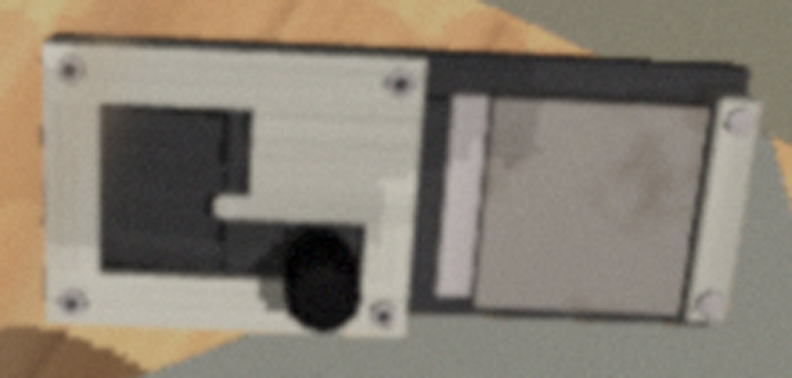

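```bash
cat >> h.py <<'E'
YAW=.09; K0=np.array([.538,.080]); UX=np.array([np.cos(YAW),np.sin(YAW)]); UY=np.array([-UX[1],UX[0]])
def tgt(jaw,kn,z): return [*(K0-UX*(jaw-.006)+UY*kn),z]
def st(n):
    s=arm.observe(); d=s["position"][:2]-K0
    print(n,round(s["t"],2),"jaw",round(.006-d@UX,4),"kn",round(d@UY,4),"z",round(s["position"][2],4),"F",s["wrist_force"],"op",round(s["opening"],4),"g",s["grip_force"])
E
python3 - <<'E'
from h import *
o=ori(YAW)
arm.move_pose(tgt(.008,0,.13),o); st("above")
arm.move_l(tgt(.008,0,.034),max_speed=.08); st("down")
arm.set_gripper(0.0,45); st("grip")
arm.move_l(tgt(.02,0,.034),max_speed=.04); st("pull")
snap("side","e.png")
E
```

```text
above 2.43 jaw 0.0081 kn 0.0004 z 0.1303 F [-0.0294 -0.3295  1.1056] op 0.085 g 0.0
down 3.78 jaw 0.0077 kn 0.0 z 0.0345 F [-0.6751 -0.3154 -0.2341] op 0.0856 g 0.0
grip 4.42 jaw 0.0074 kn 0.0 z 0.0343 F [3.9945 0.6554 0.1201] op 0.0169 g 44.10856195259839
pull 4.87 jaw 0.0195 kn 0.0003 z 0.0343 F [5.0949 2.8931 0.5059] op 0.0167 g 44.199215539265424
```

Run:
```python
from h import *
arm.move_l(tgt(.045,0,.034),max_speed=.05); st("back")
arm.move_l(tgt(.045,.025,.034),max_speed=.05); st("across")
a=snap("scene","f.png")[0];b=snap("side","g.png")[0]
cv2.imwrite("pics/f2.png",np.hstack([cv2.resize(x[:,:,::-1],None,fx=3,fy=3,interpolation=2) for x in (a[170:290,250:380],b[160:280,165:295])]))
```

```text
back 5.57 jaw 0.0441 kn 0.0007 z 0.0343 F [ 9.1005  9.1032 -2.8493] op 0.0166 g 43.97705343319103
across 6.22 jaw 0.0439 kn 0.0249 z 0.0344 F [ 8.6611 -1.4063 -2.6281] op 0.0167 g 44.0084967110306
```

View pics/f2.png

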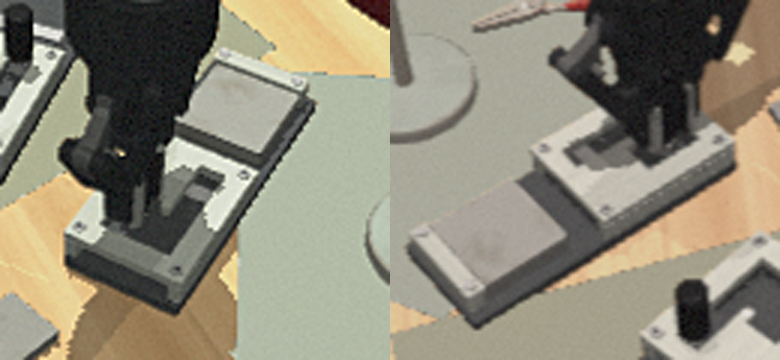

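The knob is drawn back and across, the jaw has left the block, and the spring forces are as expected. I'll go forward into the notch, stopping just short of the seat, and then release.

Run:
```python
from h import *
arm.move_l(tgt(.036,.025,.034),max_speed=.04); st("fwd1")
arm.move_l(tgt(.031,.025,.034),max_speed=.03); st("fwd2")
arm.sleep(.2); st("rest")
```

```text
fwd1 6.69 jaw 0.0349 kn 0.0248 z 0.0343 F [ 8.8805 -0.4862 -1.3434] op 0.0167 g 44.18868400622159
fwd2 7.01 jaw 0.0301 kn 0.0248 z 0.0343 F [ 8.0951 -0.4861 -0.896 ] op 0.0167 g 44.23058602027595
rest 7.21 jaw 0.0301 kn 0.0248 z 0.0343 F [ 7.383  -1.8744 -0.8537] op 0.0165 g 44.219717199448496
```

Run:
```python
from h import *
for j in np.arange(.030,.0235,-.001):
    arm.move_l(tgt(j,.025,.034),max_speed=.03); st("f")
    if arm.observe()["wrist_force"][0]<2: break
arm.set_gripper(.085); st("open"); 
arm.move_l(tgt(.029,.025,.15),max_speed=.15)
arm.move_pose([.40,.18,.28],ori(YAW)); st("up")
a=snap("scene","k.png")[0];b=snap("side","l.png")[0]
cv2.imwrite("pics/k2.png",np.hstack([cv2.resize(x[:,:,::-1],None,fx=3,fy=3,interpolation=2) for x in (a[150:290,240:370],b[160:300,165:295])]))
```

```text
f 7.46 jaw 0.0291 kn 0.0248 z 0.0343 F [ 7.2134 -0.723  -0.794 ] op 0.0167 g 44.254741366021335
f 7.71 jaw 0.0284 kn 0.0248 z 0.0343 F [ 6.3548 -1.7387  1.1215] op 0.0168 g 44.4822795689106
f 7.96 jaw 0.0281 kn 0.0248 z 0.0343 F [-0.8069 -2.1237  6.6276] op 0.0166 g 45.045356133487076
open 8.62 jaw 0.028 kn 0.025 z 0.034 F [-0.1514  0.5634 -0.2373] op 0.0847 g 0.0
up 10.32 jaw 0.1342 kn 0.1116 z 0.2787 F [-0.5444 -0.0195 -0.0455] op 0.085 g 0.0
```

View pics/k2.png

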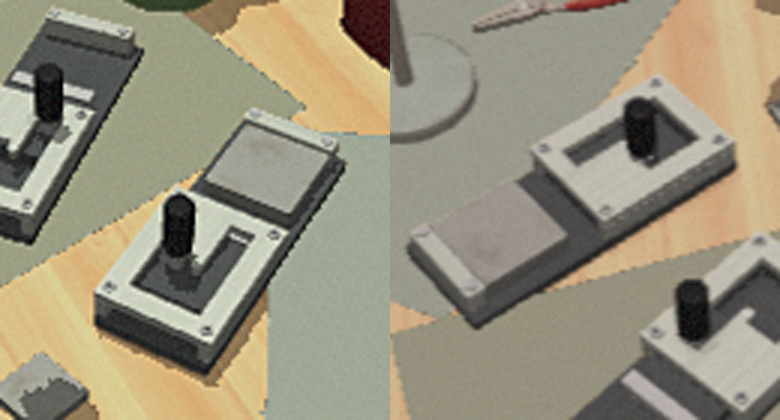

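The knob sits in the side notch (crop 178,225 scene; 640,125 side). The jaw is open, the block is lying in place, and the empty clamp is unchanged.

```bash
python3 -c "
from rig import arm
arm.sleep(.3); print(arm.hand_in())"
```

```text
the job is handed in; nothing more can be done
None
```

The job is handed in: the clamp holding the block is parked open with its knob in the side notch, the block still lies in it, and the empty clamp was not touched; it took about 10.6 s.

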